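Gauge a wall tile with the bench caliper, without cocking the jaw

TASK

Gauge the tile that stands in the slot of the wooden stand nearer the tile gauge: lift it out, stand it upright in the gauge's cradle between the two jaws, clear of the moving one, and let go of it, then slide the moving jaw in by its thumb post until the tile is lightly nipped between both jaws, and leave it so. The hand-made tiles run a few millimetres large or small, so close the jaw by feel, gently enough that it stays square to the beam. Leave the other tile and the things on the bench as they are.

Things in the scene. Friction and masses are not known exactly. Their poses are not given: they have to be found in the camera images.
- gauge: tile gauge fixed on the bench: caliper on a wooden board 125 x 272 mm. Origin on the bench surface; y along the caliper's beam, x from the cradle to the beam. Steel beam 18 mm high, centre 80 mm above the bench, at x = +35 mm, on pillars at y = -100 and +152 mm, tops 93 mm high. A wooden cradle with a slot along y lies at x = -30 mm; both jaws reach across it, 67 to 93 mm above the bench.
- cradle (a point): on the cradle's slot floor (24 mm above the bench), on its centre line, 78 mm from the fixed jaw's face; axes as the gauge's. Slot 12 mm wide, cheeks 130 mm long and about 35 mm high, tops flared to 25 mm. A tile stands here width along y; set down centred 2 to 6 mm further along +y it clears both jaws at any start. The closing jaw pushes it along the slot (1.3 to 3 N) to the fixed jaw.
- fixed_jaw: fixed steel jaw at the -y end of the beam, 24 mm high, 13 mm thick, reaching 78 mm from the beam across the slot. Origin: on the beam, in the plane of the jaw's face; the face looks along the gauge's +y.
- fixed_face (a point): middle of the fixed jaw's face, over the slot's centre line, 80 mm above the bench.
- moving_jaw: sliding steel jaw like the fixed one, on a slider 42 mm long with a thumb post; 2 N of drag, stays where left, closes towards the gauge's -y. Origin: on the beam, in the plane of its face. The slider has play: more than about 10 N on its face over the slot (65 mm out from the beam) cocks it about the thumb post's axis, and it stays cocked.
- moving_face (a point): middle of the moving jaw's face (looks along the gauge's -y), over the slot's centre line, 80 mm above the bench.
- thumb_post (a point): on the axis of the thumb post, 123 mm above the bench: an upright knurled steel cylinder, diameter 16 mm, from 98 to 137 mm above the bench, over the beam, 23 mm behind the moving jaw's face (towards +y); the place to hold or push the jaw.
- jaw_slide (a joint): opening of the jaws (m): distance between the two faces = 0.142 + this value. From 0 to 0.045, growing as the jaw opens; starts between 0.022 and 0.044.
- jaw_tilt (a joint): cocking of the moving jaw about the thumb post's axis (rad); 0 is square to the beam, which is how it starts.
- tile_a: one of the two tiles: painted wall tile, about 150 x 150 x 7.8 mm, 0.34 kg, upright in either slot of the stand, bottom edge 16 mm above the bench. Origin: centre of its back face, mid-thickness lies 3.9 mm along its z; z normal to the tile, y up, x level. Level width (x) 149 to 154 mm, not the same for both tiles; height 149.5 to 150.5 mm.
- tile_b: the other tile: painted wall tile, about 150 x 150 x 7.8 mm, 0.34 kg, upright in either slot of the stand, bottom edge 16 mm above the bench. Origin: centre of its back face, mid-thickness lies 3.9 mm along its z; z normal to the tile, y up, x level. Level width (x) 149 to 154 mm, not the same for both tiles; height 149.5 to 150.5 mm.
- tile_stand: wooden tile stand fixed to the bench: two sawn rails 90 mm apart, 106 mm long along its y and 57 mm high, with two slots 11 mm wide, 56 mm apart, across them; slot floor 16 mm above the bench. Origin at its centre on the bench; tiles stand with their width along its x axis, facing along its y axis.
- near_slot (a point): centre of a tile standing in the slot nearer the gauge (the stand's +y slot): 91 mm above the bench, mid-slot.
- stamp_block: wooden stamp with a turned knob, 62 x 62 mm, 64 mm tall, origin under its centre; leave it.
- pot_water: white plastic pot with blue spots, diameter 74, 64 mm tall, behind the gauge; leave it.
- masking_tape: roll of masking tape lying flat, diameter 98, 25 mm high, origin under its centre; leave it.
- bench_lamp: desk lamp fixed behind the gauge and the stand, under 300 mm high. From its origin (on the bench) the foot (180 mm across) and upright pole lie 0.12 m to the robot's right, the green shade (150 mm across, rim about 150 mm above the bench) 0.12 m to its left; keep clear.
- jar_cobalto: pigment jar with a black lid, diameter 48, 58 mm tall, behind the stacks of loose tiles (115 mm high) that begin about 80 mm left of the centre line; origin under its centre; leave it.

How it is judged:
On the way, in this order (a step that is already met when the one before it is completed fails the run):
1. the tile from the near slot stands upright in the cradle, let go, with the moving jaw still clear of it (distance between each of tile_a, tile_b and near_slot above 0.045 m and ((height (world z) of tile_a between 0.094 and 0.103 m and x of tile_a in the frame of gauge between -0.038 and -0.022 m and angle between tile_a's own z axis and vertical between 1.44 and 1.7 rad and y of tile_a in the frame of gauge between -0.012 and 0.04 m and contact force between each of the fingers, moving_jaw and tile_a below 0.05 N) or (height (world z) of tile_b between 0.094 and 0.103 m and x of tile_b in the frame of gauge between -0.038 and -0.022 m and angle between tile_b's own z axis and vertical between 1.44 and 1.7 rad and y of tile_b in the frame of gauge between -0.012 and 0.04 m and contact force between each of the fingers, moving_jaw and tile_b below 0.05 N))), for 0.2 s.
2. the tile is nipped between both jaws (((height (world z) of tile_a between 0.094 and 0.103 m and x of tile_a in the frame of gauge between -0.038 and -0.022 m and angle between tile_a's own z axis and vertical between 1.44 and 1.7 rad and y of tile_a in the frame of gauge between -0.012 and 0.04 m and contact force between each of moving_jaw, fixed_jaw and tile_a above 0.2 N) or (height (world z) of tile_b between 0.094 and 0.103 m and x of tile_b in the frame of gauge between -0.038 and -0.022 m and angle between tile_b's own z axis and vertical between 1.44 and 1.7 rad and y of tile_b in the frame of gauge between -0.012 and 0.04 m and contact force between each of moving_jaw, fixed_jaw and tile_b above 0.2 N))), for 0.2 s.
At the end, for the whole second after the job is handed in: The tile from the near slot stands upright in the slot on the cradle floor (within 4 mm of its seated height, within 7 degrees of plumb), still, touching both jaws with more than 0.2 N, the moving jaw within 0.01 rad (0.6 degrees) of square to the beam, and that slot of the stand is empty (distance between each of tile_a, tile_b and near_slot above 0.045 m and value of joint jaw_tilt between -0.01 and 0.01 rad and ((height (world z) of tile_a between 0.094 and 0.103 m and x of tile_a in the frame of gauge between -0.038 and -0.022 m and angle between tile_a's own z axis and vertical between 1.44 and 1.7 rad and y of tile_a in the frame of gauge between -0.012 and 0.04 m and contact force between each of moving_jaw, fixed_jaw and tile_a above 0.2 N and linear speed of tile_a below 0.01 m/s) or (height (world z) of tile_b between 0.094 and 0.103 m and x of tile_b in the frame of gauge between -0.038 and -0.022 m and angle between tile_b's own z axis and vertical between 1.44 and 1.7 rad and y of tile_b in the frame of gauge between -0.012 and 0.04 m and contact force between each of moving_jaw, fixed_jaw and tile_b above 0.2 N and linear speed of tile_b below 0.01 m/s))).
It fails at once if the moving jaw is cocked by more than 0.05 rad (3 degrees) (value of joint jaw_tilt above 0.05 rad or value of joint jaw_tilt below -0.05 rad).
It fails at once if a jaw presses on the tile with more than 20 N (contact force between any of moving_jaw, fixed_jaw and tile_a above 20 N or contact force between any of moving_jaw, fixed_jaw and tile_b above 20 N).
It fails at once if a tile is dropped or flung (faster than 1.2 m/s) (linear speed of any of tile_a, tile_b above 1.2 m/s).
It fails at once if the other tile is disturbed too (both tiles moved by more than 30 mm) (distance of each of tile_a, tile_b from where it was at the start of the episode above 0.03 m).
It fails at once if a thing standing by is pushed by more than 30 mm (distance of any of stamp_block, pot_water, masking_tape, jar_cobalto from where it was at the start of the episode above 0.03 m).
It also fails if it takes over 54 s, if anything falls off the work surface, if the arm or the gripper's body presses on something with over 40 N, if the wrist force passes 120 N, or if a joint passes its speed limit or range.

ROBOT

A 7-joint arm with a two-finger parallel gripper is mounted at the origin on a cart in front of the work surface, level with it; the furniture and walls round the work are solid. World frame = base frame: x ahead of the robot, y to its left, z up, the work surface at z = 0. Lengths are in m, angles in rad, forces in N, time in s.
With the tool pointing down it reaches from about 0.425 to 0.925 m from the base axis. Payload 6.8 kg.
Tool frame: the origin (TCP) lies between the finger pads; the fingertips stand finger_overhang ahead of it and the grasp point (between the pads) lies 6 mm ahead of it (finger_overhang is the distance from the TCP to the fingertips, in m); z points along the fingers, y is the line along which they close (so a half turn about z gives the same grasp; the last joint's range is limited). The gripper opens to 85 mm and grips with 20 to 120 N. Pads are 22 mm wide; open, the fingers measure 114 mm over their backs; the gripper's body (76 mm by 85 mm) begins 54 mm behind the grasp point. The pads swing forward as they close: fully open they stand 13 mm farther back than shut.
Start: joints at [-1.315, 0.477, 0.022, 1.555, -0.011, 1.109, -0.083], TCP at [0.24, 0.631, 0.256] pointing down, gripper open.
Joint ranges: [-2.96, 2.96], [-0.34, 2.1], [-1.41, 1.46], [0.24, 2.44], [-1.37, 4.51], [0.17, 1.92], [-2.96, 2.96]. Speed limits (rad/s): [2.39, 2.39, 3.14, 3.14, 3.14, 3.14, 3.14].

INTERFACE

Orientations are given as a unit quaternion [w, x, y, z].
In Python, from station import * gives the robot as it stands.
- The arm moves only by the tool drive_tool, never from a script. Its argument "increments" is a list of rows, each an object of numbers: "claw": the finger opening in m, from 0 to 0.0854; "dx", "dy", "dz": the shift along the tool's x, y, z in m; "wx", "wy", "wz": the turn, a rotation vector about the tool's x, y, z in degrees. A call has 1 to 20 rows; each row shifts and turns the commanded pose from where the row before left it, along the tool's axes as they then stand; what a row does not reach is not made up. A row lasts 1/8 s, in which the tool goes at most 62.5 mm and 10.7 degrees, less where a joint would pass 70% of its speed; a pose out of reach is approached as far as the arm can. A call with a gripper value outside its range is refused whole. The fingers move at their own pace and stop on an object; "newtons" is the grip in N (left out, the last holds). Time passes only in rows, so rows that do not move let the fingers close. It gives the time, the measured TCP pose, the force, the opening and the grip force at its end, in the units of the state.
- get_obs(): the state, without advancing time (a new reading comes with each control period).
- read_camera(name): name is "scene" or "top" or "wrist"; returns (picture, depth): 384x512x3 uint8, red, green, blue; 384x512 float32, m along the optical axis (not along the pixel's ray), 0 where there is no reading.
- calibration(name): a dict with "intrinsics" (3x3 intrinsics, pixels), "k1" (the pictures are not rectified: a ray, as slopes to the right and down, at radius r is drawn at 1 + k1 r^2 times it, then the intrinsics apply), "R" (3x3) and "t" (3): a world point X has camera coordinates R X + t; the wrist camera has in their place "mount" (4x4, takes a point from camera to tool coordinates, whose origin is the TCP and whose axes are the flange's). Camera axes: x right, y down, z forward; pixel columns grow to the right and rows downward; lengths in m; the calibration is good to about 2 mm. A picture is of the moment at which its call begins: read the wrist's pose just before it. calibration takes no time and is no camera call.
- hand_in(): hands the job in; it is judged then, once.
The state is a dict: "t": time; "q": joint angles; "joint_vel": joint speeds; "joint_torque": joint torques, N m; "eef_pos": TCP position; "tool_rot": TCP orientation; "contact_force": force on the tool from outside, world axes, zero at the start; "torque": the same for the moment, N m; "gripper_width": opening from 0.0 (shut) to 1.0 (fully open); "grasp_force": force on a finger pad.
Only numpy, scipy, OpenCV 4.12 (cv2) and the standard library are available. Lean on these libraries where they do the work, as an engineer would, in place of code of your own. Each camera call takes 0.05 s, during which the arm holds its last target. There are 200 camera calls.

## Working session

There is one attempt and no reset: what is moved stays moved. The work goes in short steps, Python scripts to look and compute and a tool call to move; the robot and the scene stay as the last step left them, time stands still between calls to the robot, and variables do not carry over. Pictures are saved under pics/ and viewed, at most 10 in all, crops included, and the job is handed in when it is done.

Besides the shell and the picture viewer there is one more tool, called after ">>>" by a JSON object that holds its "method" and its "body", one argument or row to a line. drive_tool: Moves the arm, as the interface text tells. Its arguments: {"type":"object","properties":{"increments":{"type":"array","items":{"type":"object","properties":{"claw":{"type":"number"},"dx":{"type":"number"},"dy":{"type":"number"},"dz":{"type":"number"},"wx":{"type":"number"},"wy":{"type":"number"},"wz":{"type":"number"}}}},"newtons":{"type":"number"}},"required":["increments"]}

```bash
mkdir -p pics
cat > h.py <<'E'
from station import *
import numpy as np, cv2
from scipy.spatial.transform import Rotation as Ro
def rot(o): 
    q=o["tool_rot"]; return Ro.from_quat([q[1],q[2],q[3],q[0]]).as_matrix()
def cam(name,o=None):
    c=calibration(name); K=np.array(c["intrinsics"]); k1=c["k1"]
    if "R" in c: R=np.array(c["R"]); t=np.array(c["t"])
    else:
        M=np.array(c["mount"]); Rw=rot(o)@M[:3,:3]; p=rot(o)@M[:3,3]+np.array(o["eef_pos"]); R=Rw.T; t=-R@p
    return K,k1,R,t
def cloud(name,o,depth):
    K,k1,R,t=cam(name,o); h,w=depth.shape
    v,u=np.mgrid[:h,:w].astype(float); 
    p=np.stack([(u-K[0,2])/K[0,0],(v-K[1,2])/K[1,1]],-1); s=p.copy()
    for _ in range(8): s=p/(1+k1*(s**2).sum(-1,keepdims=True))
    X=np.concatenate([s,np.ones((h,w,1))],-1)*depth[...,None]
    W=(X-t)@R; W[depth<=0]=np.nan; return W
def snap(name,tag):
    o=get_obs(); im,d=read_camera(name)
    cv2.imwrite(f"pics/{tag}.png",im[...,::-1]); W=cloud(name,o,d); np.save(f"pics/{tag}.npy",W); return o,im,d,W
E
python3 - <<'E'
from h import *
o=get_obs(); print({k:np.round(v,3).tolist() for k,v in o.items()}); 
for n in("scene","top"): 
    snap(n,n); c=calibration(n); R,t=np.array(c["R"]),np.array(c["t"]); print(n,-R.T@t,R[2],np.array(c["intrinsics"])[0,0])
print(calibration("wrist"))
a=np.hstack([cv2.imread("pics/top.png")]);
E
```

```text
{'t': 0.0, 'q': [-1.315, 0.478, 0.022, 1.556, -0.011, 1.109, -0.083], 'joint_vel': [0.0, -0.001, -0.002, -0.001, -0.001, 0.001, -0.002], 'joint_torque': [0.0, -59.642, 1.607, -28.12, 0.012, 0.009, 0.0], 'eef_pos': [0.24, 0.63, 0.255], 'tool_rot': [-0.0, 0.181, 0.984, -0.001], 'contact_force': [0.103, -0.371, 0.064], 'torque': [-0.031, 0.024, -0.007], 'grasp_force': 0.0, 'gripper_width': 0.997}
scene [-0.09604971 -0.85564563  0.71257687] [ 0.56382718  0.62817326 -0.53618772] 466.8677631595028
top [ 0.33948437 -0.1251978   1.22584113] [ 0.17463148  0.01404629 -0.98453367] 444.89368594926634
{'intrinsics': array([[294.75307481,   0.        , 258.64735805],
       [  0.        , 294.75307481, 189.83519573],
       [  0.        ,   0.        ,   1.        ]]), 'k1': -0.016574280633209523, 'mount': array([[-8.53910197e-04, -9.65122050e-01, -2.61798966e-01,
         6.62590957e-02],
       [ 9.99999562e-01, -9.24408785e-04,  1.46133039e-04,
        -9.18748488e-04],
       [-3.83045483e-04, -2.61798727e-01,  9.65122417e-01,
        -1.17878155e-01],
       [ 0.00000000e+00,  0.00000000e+00,  0.00000000e+00,
         1.00000000e+00]])}
```

View pics/top.png

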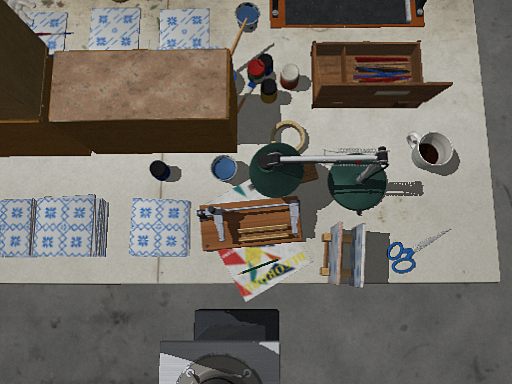

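View pics/scene.png

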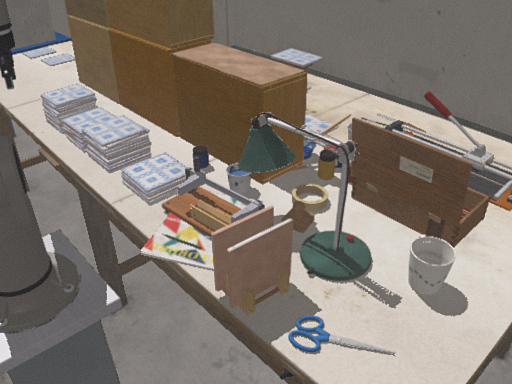

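The top view shows the gauge at about (250,225), with the moving jaw at (218,215) on the left, the fixed jaw at (293,215), and the stand at (345,255) with its near tile on the left at about (336,250). The lamp shade is at (275,168), just behind the beam. The scene view agrees: the near tile is the left one of the two.

```bash
python3 - <<'E'
from h import *
W=np.load("pics/top.npy"); im=cv2.imread("pics/top.png")
P=W.reshape(-1,3)
reg=lambda u0,u1,v0,v1:W[v0:v1,u0:u1].reshape(-1,3)
def rep(n,q):
    if len(q)<4: print(n,len(q));return
    r=cv2.minAreaRect((q[:,:2]*1000).astype(np.float32)); print(n,len(q),"med",np.round(np.nanmedian(q,0),4),"rect",np.round(r[0],1),np.round(r[1],1),round(r[2],2))
q=reg(315,372,215,292); z=q[:,2]; t=q[(z>.155)&(z<.18)]
rep("tiles",t)
ys=np.sort(t[:,1]); g=np.argmax(np.diff(ys)); m=(ys[g]+ys[g+1])/2
for s in(t[t[:,1]>m],t[t[:,1]<m]): rep("tile",s)
q=reg(190,310,185,265); z=q[:,2]
for a,b in((.006,.018),(.05,.063),(.078,.1),(.105,.145)): rep(f"gauge{a}-{b}",q[(z>a)&(z<b)])
q=reg(190,310,185,265); z=q[:,2]; print(np.round(q[(z>.105)&(z<.145)],3)[:12])
q=reg(240,400,130,215); z=q[:,2]; rep("shade",q[(z>.13)&(z<.25)]); rep("lamp hi",q[(z>.25)]); print(np.nanmin(q[z>.13],0),np.nanmax(q,0))
E
python3 - <<'E'
import cv2
a=cv2.imread("pics/top.png")[180:300,185:385]; cv2.imwrite("pics/topc.png",cv2.resize(a,None,fx=4,fy=4,interpolation=cv2.INTER_CUBIC))
E
```

```text
tiles 523 med [ 0.3746 -0.3463  0.1649] rect [ 375.4 -326.8] [ 65.4 150.8] 85.58
tile 253 med [ 0.3771 -0.2976  0.1653] rect [ 378.9 -298.5] [  8.5 148.1] 85.58
tile 270 med [ 0.3722 -0.3536  0.1646] rect [ 373.3 -354.5] [  9.6 150.8] 85.95
gauge0.006-0.018 1961 med [ 0.3888 -0.0886  0.0091] rect [462.8 -79.7] [327.  217.9] 89.87
gauge0.05-0.063 325 med [ 0.4418 -0.1163  0.0568] rect [454.8 -83. ] [ 77.2 263.9] 3.94
gauge0.078-0.1 757 med [ 0.4827 -0.065   0.0916] rect [462.6 -82. ] [ 87.8 268.3] 4.65
gauge0.105-0.145 54 med [0.4873 0.009  0.1372] rect [513.1 -42. ] [ 22.2 132.2] 22.19
[[ 0.546 -0.093  0.143]
 [ 0.544 -0.095  0.14 ]
 [ 0.538 -0.098  0.143]
 [ 0.535 -0.103  0.144]
 [ 0.533 -0.105  0.142]
 [ 0.53  -0.105  0.144]
 [ 0.528 -0.107  0.144]
 [ 0.495  0.017  0.136]
 [ 0.495  0.015  0.133]
 [ 0.495  0.012  0.135]
 [ 0.494  0.009  0.14 ]
 [ 0.495  0.007  0.132]]
shade 1995 med [ 0.5602 -0.1552  0.1913] rect [ 600.2 -233.6] [139.5 305.9] 12.57
lamp hi 1451 med [ 0.579  -0.2629  0.2785] rect [ 581.5 -252.4] [ 43.1 290.5] 0.41
[ 0.51220778 -0.39773627  0.13119606] [ 0.73434443 -0.05350762  0.29686127]
```

View pics/topc.png

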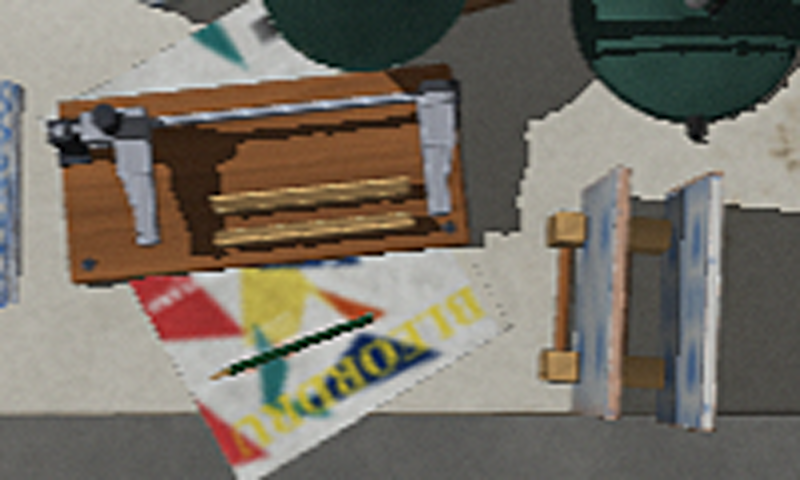

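The enlarged crop shows the moving jaw at (135,170) with its post at (105,118), and the fixed jaw at (437,140). The cradle cheeks are at (310,195) and (315,230), and the near tile's top edge runs from (622,170) to (612,415). First I move to look at the gauge from close by.

```bash
cat >> h.py <<'E'
def yang(o): r=rot(o)[:,1]; return np.degrees(np.arctan2(r[1],r[0]))
def plan(wps):
    """wps: (x,y,z,yaw of tool y deg,nrows); tool kept pointing down; prints rows in tool axes"""
    import json
    o=get_obs(); p=np.array(o["eef_pos"]); a=yang(o); A=np.radians; rows=[]
    for x,y,z,b,n in wps:
        d=(np.array([x,y,z])-p)/n; w=((b-a+180)%360-180)/n
        for i in range(n):
            ty=np.array([np.cos(A(a)),np.sin(A(a)),0]); tx=np.array([-ty[1],ty[0],0])
            r=dict(dx=d@tx,dy=d@ty,dz=-d[2],wz=-w); rows.append({k:round(float(v),2 if k=="wz" else 4) for k,v in r.items() if abs(v)>5e-5}); a+=w
        p=np.array([x,y,z])
    print(json.dumps(rows))
E
python3 - <<'E'
from h import *
import station; print([k for k in dir(station) if not k.startswith("_")][:40], getattr(station,"finger_overhang",None))
W=np.load("pics/top.npy").reshape(-1,3); q=W[(W[:,1]>0.1)&(W[:,2]>.13)&(W[:,0]<.9)&(W[:,0]>.25)]; print(q.min(0),q.max(0))
plan([(.33,.45,.36,50,5),(.45,.2,.36,26,5),(.42,-.03,.36,4.5,5)])
E
```

```text
['PlanningError', 'calibration', 'finger_overhang', 'get_obs', 'hand_in', 'read_camera'] 0.025
[0.6568219  0.10001294 0.13001124] [0.86167247 0.56040717 0.49809972]
[{"dx": -0.0297, "dy": -0.0273, "dz": -0.0209, "wz": 3.83}, {"dx": -0.0314, "dy": -0.0253, "dz": -0.0209, "wz": 3.83}, {"dx": -0.033, "dy": -0.0231, "dz": -0.0209, "wz": 3.83}, {"dx": -0.0345, "dy": -0.0209, "dz": -0.0209, "wz": 3.83}, {"dx": -0.0358, "dy": -0.0185, "dz": -0.0209, "wz": 3.83}, {"dx": -0.0505, "dy": -0.0229, "wz": 4.8}, {"dx": -0.0523, "dy": -0.0186, "wz": 4.8}, {"dx": -0.0536, "dy": -0.0141, "wz": 4.8}, {"dx": -0.0546, "dy": -0.0096, "wz": 4.8}, {"dx": -0.0552, "dy": -0.005, "wz": 4.8}, {"dx": -0.0387, "dy": -0.0256, "wz": 4.3}, {"dx": -0.0405, "dy": -0.0226, "wz": 4.3}, {"dx": -0.0421, "dy": -0.0195, "wz": 4.3}, {"dx": -0.0434, "dy": -0.0163, "wz": 4.3}, {"dx": -0.0445, "dy": -0.013, "wz": 4.3}]
```

>>> {"method": "drive_tool", "body": {
  "increments": [
    {"dx": -0.03,"dy": -0.027,"dz": -0.021,"wz": 3.8},
    {"dx": -0.031,"dy": -0.025,"dz": -0.021,"wz": 3.8},
    {"dx": -0.033,"dy": -0.023,"dz": -0.021,"wz": 3.8},
    {"dx": -0.034,"dy": -0.021,"dz": -0.021,"wz": 3.8},
    {"dx": -0.036,"dy": -0.019,"dz": -0.021,"wz": 3.8},
    {"dx": -0.05,"dy": -0.023,"wz": 4.8},
    {"dx": -0.052,"dy": -0.019,"wz": 4.8},
    {"dx": -0.054,"dy": -0.014,"wz": 4.8},
    {"dx": -0.055,"dy": -0.01,"wz": 4.8},
    {"dx": -0.055,"dy": -0.005,"wz": 4.8},
    {"dx": -0.039,"dy": -0.026,"wz": 4.3},
    {"dx": -0.04,"dy": -0.023,"wz": 4.3},
    {"dx": -0.042,"dy": -0.02,"wz": 4.3},
    {"dx": -0.043,"dy": -0.016,"wz": 4.3},
    {"dx": -0.044,"dy": -0.013,"wz": 4.3},
    {"dx": 0}
  ]
}}

```text
schema error: expected keys claw, dx, dy, dz, wx, wy, wz
```

Run:
```python
from h import *
o,im,d,W=snap("wrist","w1"); print(o["t"],o["eef_pos"],rot(o).round(3).tolist(),np.array(o["q"]).round(2),o["contact_force"])
```

```text
0.1 [0.2400132  0.63036914 0.2554302 ] [[-0.935, 0.356, -0.0], [0.356, 0.935, -0.002], [-0.0, -0.002, -1.0]] [-1.32  0.48  0.02  1.56 -0.01  1.11 -0.08] [0.78811779 1.01142152 0.05193824]
```

View pics/w1.png

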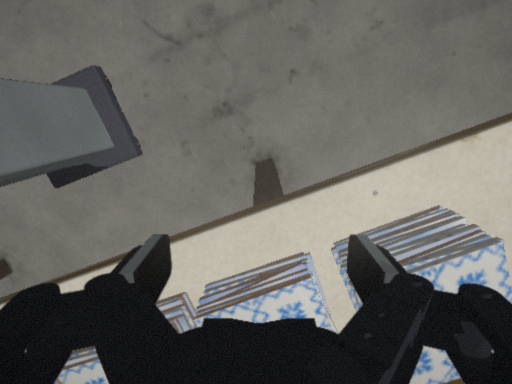

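The call was refused because every row needs all the keys, so the arm has not moved. The picture shows only the tile stacks and the open fingers at the bottom, as expected for the start pose. I'll have the planner emit full rows.

```bash
sed -i 's/r=dict(dx=d@tx,dy=d@ty,dz=-d\[2\],wz=-w); rows.append.*; a+=w/r=dict(claw=C,dx=d@tx,dy=d@ty,dz=-d[2],wx=0,wy=0,wz=-w); rows.append({k:round(float(v),1 if k=="wz" else 3) for k,v in r.items()}); a+=w/; s/def plan(wps)/def plan(wps,C=.085)/' h.py
python3 -c "
from h import *
plan([(.33,.45,.36,50,5),(.45,.2,.36,26,5),(.42,-.07,.36,4.5,5)])"
```

```text
[{"claw": 0.085, "dx": -0.03, "dy": -0.027, "dz": -0.021, "wx": 0.0, "wy": 0.0, "wz": 3.8}, {"claw": 0.085, "dx": -0.031, "dy": -0.025, "dz": -0.021, "wx": 0.0, "wy": 0.0, "wz": 3.8}, {"claw": 0.085, "dx": -0.033, "dy": -0.023, "dz": -0.021, "wx": 0.0, "wy": 0.0, "wz": 3.8}, {"claw": 0.085, "dx": -0.035, "dy": -0.021, "dz": -0.021, "wx": 0.0, "wy": 0.0, "wz": 3.8}, {"claw": 0.085, "dx": -0.036, "dy": -0.019, "dz": -0.021, "wx": 0.0, "wy": 0.0, "wz": 3.8}, {"claw": 0.085, "dx": -0.051, "dy": -0.023, "dz": -0.0, "wx": 0.0, "wy": 0.0, "wz": 4.8}, {"claw": 0.085, "dx": -0.052, "dy": -0.019, "dz": -0.0, "wx": 0.0, "wy": 0.0, "wz": 4.8}, {"claw": 0.085, "dx": -0.054, "dy": -0.014, "dz": -0.0, "wx": 0.0, "wy": 0.0, "wz": 4.8}, {"claw": 0.085, "dx": -0.055, "dy": -0.01, "dz": -0.0, "wx": 0.0, "wy": 0.0, "wz": 4.8}, {"claw": 0.085, "dx": -0.055, "dy": -0.005, "dz": -0.0, "wx": 0.0, "wy": 0.0, "wz": 4.8}, {"claw": 0.085, "dx": -0.046, "dy": -0.029, "dz": -0.0, "wx": 0.0, "wy": 0.0, "wz": 4.3}, {"claw": 0.085, "dx": -0.048, "dy": -0.026, "dz": -0.0, "wx": 0.0, "wy": 0.0, "wz": 4.3}, {"claw": 0.085, "dx": -0.05, "dy": -0.022, "dz": -0.0, "wx": 0.0, "wy": 0.0, "wz": 4.3}, {"claw": 0.085, "dx": -0.051, "dy": -0.018, "dz": -0.0, "wx": 0.0, "wy": 0.0, "wz": 4.3}, {"claw": 0.085, "dx": -0.052, "dy": -0.014, "dz": -0.0, "wx": 0.0, "wy": 0.0, "wz": 4.3}]
```

>>> {"method": "drive_tool", "body": {
  "increments": [
    {"claw": 0.085,"dx": -0.03,"dy": -0.027,"dz": -0.021,"wx": 0,"wy": 0,"wz": 3.8},
    {"claw": 0.085,"dx": -0.031,"dy": -0.025,"dz": -0.021,"wx": 0,"wy": 0,"wz": 3.8},
    {"claw": 0.085,"dx": -0.033,"dy": -0.023,"dz": -0.021,"wx": 0,"wy": 0,"wz": 3.8},
    {"claw": 0.085,"dx": -0.035,"dy": -0.021,"dz": -0.021,"wx": 0,"wy": 0,"wz": 3.8},
    {"claw": 0.085,"dx": -0.036,"dy": -0.019,"dz": -0.021,"wx": 0,"wy": 0,"wz": 3.8},
    {"claw": 0.085,"dx": -0.051,"dy": -0.023,"dz": 0,"wx": 0,"wy": 0,"wz": 4.8},
    {"claw": 0.085,"dx": -0.052,"dy": -0.019,"dz": 0,"wx": 0,"wy": 0,"wz": 4.8},
    {"claw": 0.085,"dx": -0.054,"dy": -0.014,"dz": 0,"wx": 0,"wy": 0,"wz": 4.8},
    {"claw": 0.085,"dx": -0.055,"dy": -0.01,"dz": 0,"wx": 0,"wy": 0,"wz": 4.8},
    {"claw": 0.085,"dx": -0.055,"dy": -0.005,"dz": 0,"wx": 0,"wy": 0,"wz": 4.8},
    {"claw": 0.085,"dx": -0.046,"dy": -0.029,"dz": 0,"wx": 0,"wy": 0,"wz": 4.3},
    {"claw": 0.085,"dx": -0.048,"dy": -0.026,"dz": 0,"wx": 0,"wy": 0,"wz": 4.3},
    {"claw": 0.085,"dx": -0.05,"dy": -0.022,"dz": 0,"wx": 0,"wy": 0,"wz": 4.3},
    {"claw": 0.085,"dx": -0.051,"dy": -0.018,"dz": 0,"wx": 0,"wy": 0,"wz": 4.3},
    {"claw": 0.085,"dx": -0.052,"dy": -0.014,"dz": 0,"wx": 0,"wy": 0,"wz": 4.3},
    {"claw": 0.085,"dx": 0,"dy": 0,"dz": 0,"wx": 0,"wy": 0,"wz": 0},
    {"claw": 0.085,"dx": 0,"dy": 0,"dz": 0,"wx": 0,"wy": 0,"wz": 0}
  ]
}}

```text
t: 2.28
eef_pos: [0.4218, -0.0697, 0.3612]
tool_rot: [-0.0, 0.678, 0.735, 0.0]
contact_force: [-0.3, 0.8, -0.1]
gripper_width: 0.991
grasp_force: 0.0
```

Run:
```python
from h import *
o,im,d,W=snap("wrist","w2"); print(o["t"],o["eef_pos"],rot(o).round(3).tolist(),np.array(o["q"]).round(2),o["contact_force"])
```

```text
2.275 [ 0.42177385 -0.06971256  0.36122255] [[-0.082, 0.997, -0.0], [0.997, 0.082, 0.001], [0.001, 0.0, -1.0]] [-0.63 -0.09  0.62  2.    0.06  1.22  0.05] [-0.31301969  0.82340305 -0.06273427]
```

View pics/w2.png

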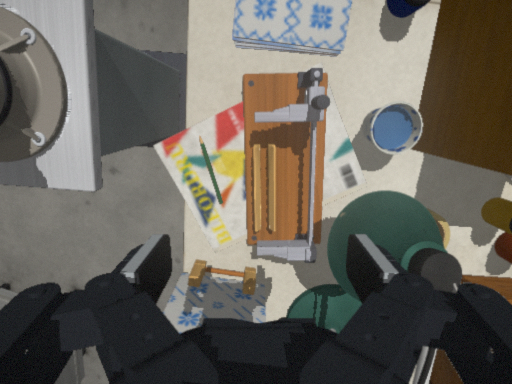

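The gauge is fully in view: the post is at (320,101) and the moving jaw's face edge is near row 122. The cradle cheeks are at columns 257 and 272, rows 145-232, and the fixed jaw's face is near row 241. I'll measure these from the cloud.

Run:
```python
from h import *
W=np.load("pics/w2.npy"); im=cv2.imread("pics/w2.png")
def rect(u0,u1,v0,v1,a,b):
    q=W[v0:v1,u0:u1].reshape(-1,3); q=q[(q[:,2]>a)&(q[:,2]<b)]
    r=cv2.minAreaRect((q[:,:2]*1000).astype(np.float32)); return q,r
for n,A in dict(board=(235,335,60,255,.004,.02),cheekL=(248,264,138,240,.045,.07),cheekR=(265,282,138,240,.045,.07),cheeks=(248,282,138,240,.045,.07),fixed=(250,320,232,270,.08,.1),fixedblade=(255,300,232,270,.08,.1),moving=(250,305,98,130,.08,.1),post=(308,332,85,115,.12,.15)).items():
    q,r=rect(*A); print(n,len(q),q.mean(0).round(4),np.median(q[:,2]).round(4),np.round(r[0],1),np.round(r[1],1),round(r[2],2))
# gauge frame from beam direction: cheeks + board
q,_=rect(235,335,60,255,.004,.02)
yaw=np.radians(4.7); 
for yd in(4.3,4.7,5.1):
    y=np.radians(yd); gx=np.array([np.cos(y),np.sin(y)]); gy=np.array([-np.sin(y),np.cos(y)])
    for n,A in dict(cheeks=(248,282,138,240,.045,.07),fixedblade=(255,300,232,270,.08,.1),moving=(255,300,98,130,.08,.1),post=(308,332,85,115,.125,.15)).items():
        q,_=rect(*A); a,b=q[:,:2]@gx,q[:,:2]@gy; print(yd,n,"x",np.percentile(a,[2,50,98]).round(4),"y",np.percentile(b,[2,50,98]).round(4))
```

```text
board 2542 [ 0.4567 -0.0873  0.0089] 0.0083 [466.8 -79.1] [165.8 294.4] 3.56
cheekL 575 [ 0.4223 -0.115   0.0557] 0.0566 [ 422.7 -118.1] [  9.9 129.7] 5.4
cheekR 627 [ 0.4444 -0.1118  0.0558] 0.057 [ 444.5 -116. ] [  9.9 129.6] 5.44
cheeks 1202 [ 0.4339 -0.1134  0.0557] 0.0568 [ 433.6 -117.1] [ 31.9 129.7] 5.44
fixed 961 [ 0.4773 -0.1948  0.0914] 0.0923 [ 473.2 -201. ] [84.1 47.9] 18.57
fixedblade 606 [ 0.4623 -0.1962  0.0909] 0.0921 [ 460.6 -200.8] [61.8 23.2] 5.79
moving 711 [ 0.446  -0.0068  0.0924] 0.0924 [442.3  -5.2] [64.  21.2] 4.77
post 193 [0.4857 0.0103 0.1359] 0.1372 [486.8  10.5] [14.8 15.8] 63.58
4.3 cheeks x [0.4083 0.4291 0.4399] y [-0.211  -0.1442 -0.0856]
4.3 fixedblade x [0.4148 0.4481 0.4738] y [-0.2432 -0.2293 -0.2235]
4.3 moving x [0.4113 0.4432 0.4656] y [-0.049  -0.0413 -0.029 ]
4.3 post x [0.4785 0.4851 0.4928] y [-0.0328 -0.0264 -0.0189]
4.7 cheeks x [0.4072 0.4283 0.4387] y [-0.214  -0.1472 -0.0885]
4.7 fixedblade x [0.4132 0.4464 0.4721] y [-0.2464 -0.2325 -0.2267]
4.7 moving x [0.4109 0.4428 0.4654] y [-0.052  -0.0445 -0.0322]
4.7 post x [0.4783 0.4849 0.4926] y [-0.0362 -0.0298 -0.0223]
5.1 cheeks x [0.4059 0.4274 0.4375] y [-0.2169 -0.1502 -0.0914]
5.1 fixedblade x [0.4115 0.4448 0.4705] y [-0.2496 -0.2356 -0.2299]
5.1 moving x [0.4106 0.4425 0.4651] y [-0.0551 -0.0474 -0.0353]
5.1 post x [0.478  0.4847 0.4924] y [-0.0396 -0.0332 -0.0257]
```

Run:
```python
from h import *
W=np.load("pics/w2.npy")
def sel(u0,u1,v0,v1,a,b):
    q=W[v0:v1,u0:u1].reshape(-1,3); return q[(q[:,2]>a)&(q[:,2]<b)]
def ang(q):
    l=cv2.fitLine((q[:,:2]*1000).astype(np.float32),cv2.DIST_HUBER,0,.01,.01).ravel(); return np.degrees(np.arctan2(l[1],l[0])),l[2:]
cl=sel(248,264,140,238,.0555,.07);cr=sel(265,282,140,238,.0555,.07)
for n,q in(("cl",cl),("cr",cr),("beam",sel(306,322,130,225,.083,.1))): print(n,len(q),ang(q),q[:,2].max())
yaw=np.radians(np.mean([ang(cl)[0]%180,ang(cr)[0]%180])-90); print("yaw",np.degrees(yaw))
gx=np.array([np.cos(yaw),np.sin(yaw)]);gy=np.array([-np.sin(yaw),np.cos(yaw)])
print("cheek mean x",(cl[:,:2]@gx).mean(),(cr[:,:2]@gx).mean())
for n,A,s in(("fixed",(255,300,225,275),1),("moving",(255,300,95,135),-1)):
    v0=A[2]; out=[];bk=[]
    for u in range(A[0],A[1],3):
        c=W[A[2]:A[3],u]; c=c[(c[:,2]>.089)&(c[:,2]<.097)]
        if len(c)<4: continue
        b=c[:,:2]@gy; out.append((s*b).max()*s); bk.append((s*b).min()*s)
    print(n,np.round(out,4),np.round(bk,4))
```

```text
cl 331 (np.float32(-84.53983), array([ 420.3396 , -115.50208], dtype=float32)) 0.0620415285580721
cr 373 (np.float32(-84.41802), array([ 446.41165, -114.60311], dtype=float32)) 0.06195473476445335
beam 413 (np.float32(-84.51058), array([495.33084, -85.86596], dtype=float32)) 0.09112730939039179
yaw 5.521072
cheek mean x 0.40725072553838054 0.43364914595230997
fixed [-0.2331 -0.2329 -0.2337 -0.2338 -0.2341 -0.2337 -0.2338 -0.2336 -0.2332
 -0.2332 -0.2335 -0.2338 -0.233  -0.2332] [-0.2459 -0.2453 -0.2456 -0.2452 -0.2451 -0.2461 -0.2473 -0.2494 -0.2511
 -0.2509 -0.2558 -0.2531 -0.2533 -0.2538]
moving [-0.0578 -0.0579 -0.058  -0.058  -0.058  -0.0581 -0.0582 -0.0583 -0.0583
 -0.0584 -0.0584 -0.0585 -0.0586 -0.0586 -0.0574] [-0.0467 -0.0467 -0.0456 -0.0456 -0.0457 -0.0457 -0.0445 -0.0434 -0.0422
 -0.041  -0.0411 -0.0399 -0.0376 -0.0376 -0.0377]
```

Run:
```python
from h import *
W=np.load("pics/top.npy"); q=W[185:265,190:310].reshape(-1,3); q=q[(q[:,2]>.05)&(q[:,2]<.065)&(q[:,0]<.46)]
x=q[:,0]-.435+np.tan(np.radians(5))*(q[:,1]+.117)
for s in(q[x>0],q[x<0]):
    l=cv2.fitLine((s[:,:2]*1000).astype(np.float32),cv2.DIST_HUBER,0,.01,.01).ravel(); print(len(s),np.degrees(np.arctan2(l[1],l[0])),l[2:])
plan([(.34,-.29,.36,-94.4,10)],.04)
```

```text
174 -84.27327 [ 447.29672 -115.77784]
150 -84.25182 [ 423.8244   -118.027115]
[{"claw": 0.04, "dx": -0.021, "dy": -0.01, "dz": 0.0, "wx": 0.0, "wy": 0.0, "wz": 9.9}, {"claw": 0.04, "dx": -0.023, "dy": -0.006, "dz": 0.0, "wx": 0.0, "wy": 0.0, "wz": 9.9}, {"claw": 0.04, "dx": -0.023, "dy": -0.002, "dz": 0.0, "wx": 0.0, "wy": 0.0, "wz": 9.9}, {"claw": 0.04, "dx": -0.023, "dy": 0.002, "dz": 0.0, "wx": 0.0, "wy": 0.0, "wz": 9.9}, {"claw": 0.04, "dx": -0.023, "dy": 0.006, "dz": 0.0, "wx": 0.0, "wy": 0.0, "wz": 9.9}, {"claw": 0.04, "dx": -0.021, "dy": 0.01, "dz": 0.0, "wx": 0.0, "wy": 0.0, "wz": 9.9}, {"claw": 0.04, "dx": -0.019, "dy": 0.013, "dz": 0.0, "wx": 0.0, "wy": 0.0, "wz": 9.9}, {"claw": 0.04, "dx": -0.017, "dy": 0.016, "dz": 0.0, "wx": 0.0, "wy": 0.0, "wz": 9.9}, {"claw": 0.04, "dx": -0.014, "dy": 0.019, "dz": 0.0, "wx": 0.0, "wy": 0.0, "wz": 9.9}, {"claw": 0.04, "dx": -0.01, "dy": 0.021, "dz": 0.0, "wx": 0.0, "wy": 0.0, "wz": 9.9}]
```

>>> {"method": "drive_tool", "body": {
  "increments": [
    {"claw": 0.04,"dx": -0.021,"dy": -0.01,"dz": 0.0,"wx": 0.0,"wy": 0.0,"wz": 9.9},
    {"claw": 0.04,"dx": -0.023,"dy": -0.006,"dz": 0.0,"wx": 0.0,"wy": 0.0,"wz": 9.9},
    {"claw": 0.04,"dx": -0.023,"dy": -0.002,"dz": 0.0,"wx": 0.0,"wy": 0.0,"wz": 9.9},
    {"claw": 0.04,"dx": -0.023,"dy": 0.002,"dz": 0.0,"wx": 0.0,"wy": 0.0,"wz": 9.9},
    {"claw": 0.04,"dx": -0.023,"dy": 0.006,"dz": 0.0,"wx": 0.0,"wy": 0.0,"wz": 9.9},
    {"claw": 0.04,"dx": -0.021,"dy": 0.01,"dz": 0.0,"wx": 0.0,"wy": 0.0,"wz": 9.9},
    {"claw": 0.04,"dx": -0.019,"dy": 0.013,"dz": 0.0,"wx": 0.0,"wy": 0.0,"wz": 9.9},
    {"claw": 0.04,"dx": -0.017,"dy": 0.016,"dz": 0.0,"wx": 0.0,"wy": 0.0,"wz": 9.9},
    {"claw": 0.04,"dx": -0.014,"dy": 0.019,"dz": 0.0,"wx": 0.0,"wy": 0.0,"wz": 9.9},
    {"claw": 0.04,"dx": -0.01,"dy": 0.021,"dz": 0.0,"wx": 0.0,"wy": 0.0,"wz": 9.9},
    {"claw": 0.04,"dx": 0,"dy": 0,"dz": 0,"wx": 0,"wy": 0,"wz": 0},
    {"claw": 0.04,"dx": 0,"dy": 0,"dz": 0,"wx": 0,"wy": 0,"wz": 0}
  ]
}}

```text
t: 3.82
eef_pos: [0.3417, -0.2878, 0.3611]
tool_rot: [-0.0, 0.999, -0.035, -0.0]
contact_force: [0.6, -0.6, -0.3]
gripper_width: 0.467
grasp_force: 0.0
```

Run:
```python
from h import *
o,im,d,W=snap("wrist","w3"); print(o["t"],o["eef_pos"],yang(o),np.array(o["q"]).round(2),o["contact_force"])
m=(W[...,2]>.158)&(W[...,2]<.172)&(W[...,1]>-.42)&(W[...,1]<-.24)&(W[...,0]<.5)
n,lab,st,ce=cv2.connectedComponentsWithStats(m.astype(np.uint8),connectivity=8)
for i in range(1,n):
    if st[i,4]<60: continue
    q=W[lab==i]; l=cv2.fitLine((q[:,:2]*1000).astype(np.float32),cv2.DIST_HUBER,0,.01,.01).ravel(); a=l[:2]*np.sign(l[0]); s=q[:,:2]@a; n_=np.array([-a[1],a[0]])
    mid=a*(s.min()+s.max())/2+n_*np.median(q[:,:2]@n_)
    print(st[i],np.degrees(np.arctan2(a[1],a[0])),"len",s.max()-s.min(),"mid",mid,"z",np.median(q[:,2]),"thick",np.ptp(q[:,:2]@n_))
```

```text
3.825 [ 0.34166311 -0.28783943  0.36110907] -94.05924421638889 [-0.26 -0.06  0.81  1.97  0.05  1.22 -1.12] [ 0.551175   -0.55496251 -0.25652978]
[ 262   64   10  143 1062] -4.7893014 len 0.14821503841732725 mid [ 0.37664566 -0.29893285] z 0.1662061070262717 thick 0.008002259104283316
[ 311   64   17  146 1245] -4.757816 len 0.15289565947953299 mid [ 0.37099682 -0.35411286] z 0.1653406307871401 thick 0.008503921740158016
```

View pics/w3.png

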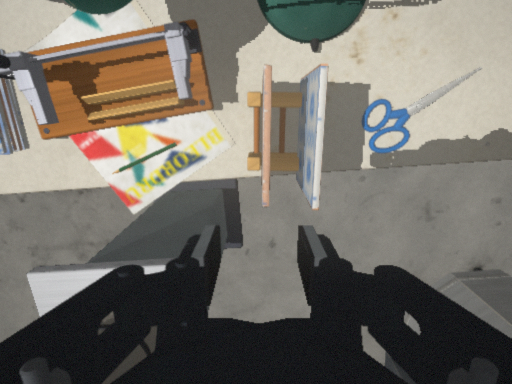

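The near tile's top edge runs from (267,66) to (266,205), with the other tile at (317,140). The way between the fingers is clear. Now I go down and grasp.

```bash
python3 -c "
from h import *
plan([(.3766,-.2989,.24,-94.8,4),(.3766,-.2989,.15,-94.8,5)],.04)"
```

```text
[{"claw": 0.04, "dx": 0.009, "dy": 0.002, "dz": 0.03, "wx": 0.0, "wy": 0.0, "wz": 0.2}, {"claw": 0.04, "dx": 0.009, "dy": 0.002, "dz": 0.03, "wx": 0.0, "wy": 0.0, "wz": 0.2}, {"claw": 0.04, "dx": 0.009, "dy": 0.002, "dz": 0.03, "wx": 0.0, "wy": 0.0, "wz": 0.2}, {"claw": 0.04, "dx": 0.009, "dy": 0.002, "dz": 0.03, "wx": 0.0, "wy": 0.0, "wz": 0.2}, {"claw": 0.04, "dx": 0.0, "dy": 0.0, "dz": 0.018, "wx": 0.0, "wy": 0.0, "wz": -0.0}, {"claw": 0.04, "dx": 0.0, "dy": 0.0, "dz": 0.018, "wx": 0.0, "wy": 0.0, "wz": -0.0}, {"claw": 0.04, "dx": 0.0, "dy": 0.0, "dz": 0.018, "wx": 0.0, "wy": 0.0, "wz": -0.0}, {"claw": 0.04, "dx": 0.0, "dy": 0.0, "dz": 0.018, "wx": 0.0, "wy": 0.0, "wz": -0.0}, {"claw": 0.04, "dx": 0.0, "dy": 0.0, "dz": 0.018, "wx": 0.0, "wy": 0.0, "wz": -0.0}]
```

>>> {"method": "drive_tool", "body": {
  "increments": [
    {"claw": 0.04,"dx": 0.009,"dy": 0.002,"dz": 0.03,"wx": 0.0,"wy": 0.0,"wz": 0.2},
    {"claw": 0.04,"dx": 0.009,"dy": 0.002,"dz": 0.03,"wx": 0.0,"wy": 0.0,"wz": 0.2},
    {"claw": 0.04,"dx": 0.009,"dy": 0.002,"dz": 0.03,"wx": 0.0,"wy": 0.0,"wz": 0.2},
    {"claw": 0.04,"dx": 0.009,"dy": 0.002,"dz": 0.03,"wx": 0.0,"wy": 0.0,"wz": 0.2},
    {"claw": 0.04,"dx": 0.0,"dy": 0.0,"dz": 0.018,"wx": 0.0,"wy": 0.0,"wz": 0},
    {"claw": 0.04,"dx": 0.0,"dy": 0.0,"dz": 0.018,"wx": 0.0,"wy": 0.0,"wz": 0},
    {"claw": 0.04,"dx": 0.0,"dy": 0.0,"dz": 0.018,"wx": 0.0,"wy": 0.0,"wz": 0},
    {"claw": 0.04,"dx": 0.0,"dy": 0.0,"dz": 0.018,"wx": 0.0,"wy": 0.0,"wz": 0},
    {"claw": 0.04,"dx": 0.0,"dy": 0.0,"dz": 0.018,"wx": 0.0,"wy": 0.0,"wz": 0},
    {"claw": 0.04,"dx": 0.0,"dy": 0.0,"dz": 0,"wx": 0.0,"wy": 0.0,"wz": 0},
    {"claw": 0.0,"dx": 0.0,"dy": 0.0,"dz": 0,"wx": 0.0,"wy": 0.0,"wz": 0},
    {"claw": 0.0,"dx": 0.0,"dy": 0.0,"dz": 0,"wx": 0.0,"wy": 0.0,"wz": 0},
    {"claw": 0.0,"dx": 0.0,"dy": 0.0,"dz": 0,"wx": 0.0,"wy": 0.0,"wz": 0},
    {"claw": 0.0,"dx": 0.0,"dy": 0.0,"dz": 0,"wx": 0.0,"wy": 0.0,"wz": 0},
    {"claw": 0.0,"dx": 0.0,"dy": 0.0,"dz": 0,"wx": 0.0,"wy": 0.0,"wz": 0},
    {"claw": 0.0,"dx": 0.0,"dy": 0.0,"dz": 0,"wx": 0.0,"wy": 0.0,"wz": 0}
  ],
  "newtons": 50
}}

```text
t: 5.88
eef_pos: [0.3767, -0.3001, 0.152]
tool_rot: [-0.0, 0.999, -0.045, 0.001]
contact_force: [-0.5, 2.2, 6.5]
gripper_width: 0.08
grasp_force: 49.5
```

```bash
python3 -c "
from h import *
plan([(.3767,-.3,.32,-94.8,6),(.4331,-.1096,.32,5.55,11)],0)"
```

```text
[{"claw": 0.0, "dx": -0.0, "dy": -0.0, "dz": -0.028, "wx": 0.0, "wy": 0.0, "wz": -0.1}, {"claw": 0.0, "dx": -0.0, "dy": -0.0, "dz": -0.028, "wx": 0.0, "wy": 0.0, "wz": -0.1}, {"claw": 0.0, "dx": -0.0, "dy": -0.0, "dz": -0.028, "wx": 0.0, "wy": 0.0, "wz": -0.1}, {"claw": 0.0, "dx": -0.0, "dy": -0.0, "dz": -0.028, "wx": 0.0, "wy": 0.0, "wz": -0.1}, {"claw": 0.0, "dx": -0.0, "dy": -0.0, "dz": -0.028, "wx": 0.0, "wy": 0.0, "wz": -0.1}, {"claw": 0.0, "dx": -0.0, "dy": -0.0, "dz": -0.028, "wx": 0.0, "wy": 0.0, "wz": -0.1}, {"claw": 0.0, "dx": 0.004, "dy": -0.018, "dz": -0.0, "wx": 0.0, "wy": 0.0, "wz": -9.1}, {"claw": 0.0, "dx": 0.006, "dy": -0.017, "dz": -0.0, "wx": 0.0, "wy": 0.0, "wz": -9.1}, {"claw": 0.0, "dx": 0.009, "dy": -0.016, "dz": -0.0, "wx": 0.0, "wy": 0.0, "wz": -9.1}, {"claw": 0.0, "dx": 0.011, "dy": -0.014, "dz": -0.0, "wx": 0.0, "wy": 0.0, "wz": -9.1}, {"claw": 0.0, "dx": 0.013, "dy": -0.012, "dz": -0.0, "wx": 0.0, "wy": 0.0, "wz": -9.1}, {"claw": 0.0, "dx": 0.015, "dy": -0.01, "dz": -0.0, "wx": 0.0, "wy": 0.0, "wz": -9.1}, {"claw": 0.0, "dx": 0.017, "dy": -0.007, "dz": -0.0, "wx": 0.0, "wy": 0.0, "wz": -9.1}, {"claw": 0.0, "dx": 0.017, "dy": -0.005, "dz": -0.0, "wx": 0.0, "wy": 0.0, "wz": -9.1}, {"claw": 0.0, "dx": 0.018, "dy": -0.002, "dz": -0.0, "wx": 0.0, "wy": 0.0, "wz": -9.1}, {"claw": 0.0, "dx": 0.018, "dy": 0.001, "dz": -0.0, "wx": 0.0, "wy": 0.0, "wz": -9.1}, {"claw": 0.0, "dx": 0.018, "dy": 0.004, "dz": -0.0, "wx": 0.0, "wy": 0.0, "wz": -9.1}]
```

>>> {"method": "drive_tool", "body": {
  "increments": [
    {"claw": 0.0,"dx": 0,"dy": 0,"dz": -0.01,"wx": 0.0,"wy": 0.0,"wz": 0},
    {"claw": 0.0,"dx": 0,"dy": 0,"dz": -0.026,"wx": 0.0,"wy": 0.0,"wz": 0},
    {"claw": 0.0,"dx": 0,"dy": 0,"dz": -0.033,"wx": 0.0,"wy": 0.0,"wz": 0},
    {"claw": 0.0,"dx": 0,"dy": 0,"dz": -0.033,"wx": 0.0,"wy": 0.0,"wz": 0},
    {"claw": 0.0,"dx": 0,"dy": 0,"dz": -0.033,"wx": 0.0,"wy": 0.0,"wz": 0},
    {"claw": 0.0,"dx": 0,"dy": 0,"dz": -0.033,"wx": 0.0,"wy": 0.0,"wz": -0.6},
    {"claw": 0.0,"dx": 0.004,"dy": -0.018,"dz": 0,"wx": 0.0,"wy": 0.0,"wz": -9.1},
    {"claw": 0.0,"dx": 0.006,"dy": -0.017,"dz": 0,"wx": 0.0,"wy": 0.0,"wz": -9.1},
    {"claw": 0.0,"dx": 0.009,"dy": -0.016,"dz": 0,"wx": 0.0,"wy": 0.0,"wz": -9.1},
    {"claw": 0.0,"dx": 0.011,"dy": -0.014,"dz": 0,"wx": 0.0,"wy": 0.0,"wz": -9.1},
    {"claw": 0.0,"dx": 0.013,"dy": -0.012,"dz": 0,"wx": 0.0,"wy": 0.0,"wz": -9.1},
    {"claw": 0.0,"dx": 0.015,"dy": -0.01,"dz": 0,"wx": 0.0,"wy": 0.0,"wz": -9.1},
    {"claw": 0.0,"dx": 0.017,"dy": -0.007,"dz": 0,"wx": 0.0,"wy": 0.0,"wz": -9.1},
    {"claw": 0.0,"dx": 0.017,"dy": -0.005,"dz": 0,"wx": 0.0,"wy": 0.0,"wz": -9.1},
    {"claw": 0.0,"dx": 0.018,"dy": -0.002,"dz": 0,"wx": 0.0,"wy": 0.0,"wz": -9.1},
    {"claw": 0.0,"dx": 0.018,"dy": 0.001,"dz": 0,"wx": 0.0,"wy": 0.0,"wz": -9.1},
    {"claw": 0.0,"dx": 0.018,"dy": 0.004,"dz": 0,"wx": 0.0,"wy": 0.0,"wz": -9.1},
    {"claw": 0.0,"dx": 0,"dy": 0,"dz": 0,"wx": 0,"wy": 0,"wz": 0},
    {"claw": 0.0,"dx": 0,"dy": 0,"dz": 0,"wx": 0,"wy": 0,"wz": 0}
  ]
}}

```text
t: 8.25
eef_pos: [0.4295, -0.1095, 0.3193]
tool_rot: [-0.0, 0.673, 0.739, -0.0]
contact_force: [0.7, -0.4, -3.0]
gripper_width: 0.086
grasp_force: 48.9
```

Run:
```python
from h import *
o,im,d,W=snap("wrist","w4"); print(o["t"],o["eef_pos"],yang(o),o["contact_force"],o["grasp_force"],o["gripper_width"])
o2,im2,d2,W2=snap("top","t4"); cv2.imwrite("pics/c4.png",np.vstack([cv2.resize(im[...,::-1],(400,300)),cv2.resize(im2[180:300,185:345,::-1],(400,300))]))
```

```text
8.25 [ 0.42950752 -0.10951532  0.31926033] 5.344472108801709 [ 0.67228669 -0.44119537 -3.01753867] 48.90580236911774 0.08573676740028803
```

View pics/c4.png

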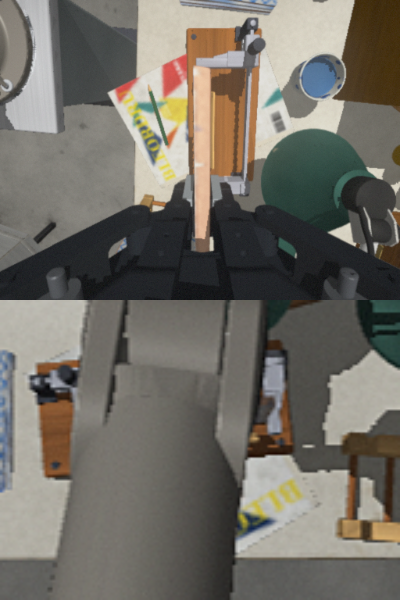

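The tile is held upright between the fingers; its top edge runs from about (203,65) to (203,240) in the upper half, lined up with the slot. I'll check its line and visible end against the slot.

Run:
```python
from h import *
W=np.load("pics/w4.npy"); m=(W[...,2]>.32)&(W[...,2]<.345)&(abs(W[...,0]-.43)<.025)&(W[...,1]>-.085)
q=W[m]; l=cv2.fitLine((q[:,:2]*1000).astype(np.float32),cv2.DIST_HUBER,0,.01,.01).ravel(); print(len(q),np.degrees(np.arctan2(l[1],l[0])),np.median(q[:,2]),np.ptp(q[:,2]))
y=np.radians(5.52); gx=np.array([np.cos(y),np.sin(y)]);gy=np.array([-np.sin(y),np.cos(y)])
print("gx",np.median(q[:,:2]@gx),"(slot .4205) gy end",np.percentile(q[:,:2]@gy,[98,100]), "want end ~ -.0758; range gx",np.percentile(q[:,:2]@gx,[2,98]))
p=np.array([.4295,-.1095]);print("TCP",p@gx,p@gy)
```

```text
3002 -84.633675 0.33340586979193687 0.004937229343191407
gx 0.41630416896754535 (slot .4205) gy end [-0.07786477 -0.0765022 ] want end ~ -.0758; range gx [0.41261689 0.42013512]
TCP 0.41697511559341266 -0.15030719535624412
```

>>> {"method": "drive_tool", "body": {
  "increments": [
    {"claw": 0.0,"dx": 0,"dy": 0.004,"dz": 0,"wx": 0,"wy": 0,"wz": -0.2},
    {"claw": 0.0,"dx": 0,"dy": 0,"dz": 0.025,"wx": 0,"wy": 0,"wz": 0},
    {"claw": 0.0,"dx": 0,"dy": 0,"dz": 0.025,"wx": 0,"wy": 0,"wz": 0},
    {"claw": 0.0,"dx": 0,"dy": 0,"dz": 0.025,"wx": 0,"wy": 0,"wz": 0},
    {"claw": 0.0,"dx": 0,"dy": 0,"dz": 0.025,"wx": 0,"wy": 0,"wz": 0},
    {"claw": 0.0,"dx": 0,"dy": 0,"dz": 0,"wx": 0,"wy": 0,"wz": 0}
  ]
}}

```text
t: 9.1
eef_pos: [0.4329, -0.1084, 0.218]
tool_rot: [-0.001, 0.671, 0.741, -0.002]
contact_force: [-1.2, -0.7, -2.3]
gripper_width: 0.09
grasp_force: 49.2
```

>>> {"method": "drive_tool", "body": {
  "increments": [
    {"claw": 0.0,"dx": 0,"dy": 0,"dz": 0.008,"wx": 0,"wy": 0,"wz": 0},
    {"claw": 0.0,"dx": 0,"dy": 0,"dz": 0.008,"wx": 0,"wy": 0,"wz": 0},
    {"claw": 0.0,"dx": 0,"dy": 0,"dz": 0.008,"wx": 0,"wy": 0,"wz": 0},
    {"claw": 0.0,"dx": 0,"dy": 0,"dz": 0.008,"wx": 0,"wy": 0,"wz": 0},
    {"claw": 0.0,"dx": 0,"dy": 0,"dz": 0.008,"wx": 0,"wy": 0,"wz": 0},
    {"claw": 0.0,"dx": 0,"dy": 0,"dz": 0,"wx": 0,"wy": 0,"wz": 0}
  ]
}}

```text
t: 9.85
eef_pos: [0.4335, -0.1082, 0.1786]
tool_rot: [-0.001, 0.671, 0.742, -0.001]
contact_force: [-0.3, 0.0, -3.2]
gripper_width: 0.084
grasp_force: 49.2
```

>>> {"method": "drive_tool", "body": {
  "increments": [
    {"claw": 0.0,"dx": 0,"dy": 0,"dz": 0.006,"wx": 0,"wy": 0,"wz": 0},
    {"claw": 0.0,"dx": 0,"dy": 0,"dz": 0.006,"wx": 0,"wy": 0,"wz": 0},
    {"claw": 0.0,"dx": 0,"dy": 0,"dz": 0.004,"wx": 0,"wy": 0,"wz": 0},
    {"claw": 0.0,"dx": 0,"dy": 0,"dz": 0.002,"wx": 0,"wy": 0,"wz": 0},
    {"claw": 0.0,"dx": 0,"dy": 0,"dz": 0,"wx": 0,"wy": 0,"wz": 0}
  ]
}}

```text
t: 10.48
eef_pos: [0.434, -0.1082, 0.1612]
tool_rot: [-0.0, 0.671, 0.742, -0.0]
contact_force: [-0.5, -0.0, -2.4]
gripper_width: 0.084
grasp_force: 49.2
```

>>> {"method": "drive_tool", "body": {
  "increments": [
    {"claw": 0.0,"dx": 0,"dy": 0,"dz": 0.001,"wx": 0,"wy": 0,"wz": 0},
    {"claw": 0.0,"dx": 0,"dy": 0,"dz": 0.001,"wx": 0,"wy": 0,"wz": 0},
    {"claw": 0.0,"dx": 0,"dy": 0,"dz": 0,"wx": 0,"wy": 0,"wz": 0}
  ]
}}

```text
t: 10.85
eef_pos: [0.4345, -0.1083, 0.16]
tool_rot: [0.0, 0.671, 0.742, 0.0]
contact_force: [-2.6, 0.4, 6.1]
gripper_width: 0.084
grasp_force: 50.6
```

>>> {"method": "drive_tool", "body": {
  "increments": [
    {"claw": 0.012,"dx": 0,"dy": 0,"dz": 0,"wx": 0,"wy": 0,"wz": 0},
    {"claw": 0.02,"dx": 0,"dy": 0,"dz": 0,"wx": 0,"wy": 0,"wz": 0},
    {"claw": 0.04,"dx": 0,"dy": 0,"dz": 0,"wx": 0,"wy": 0,"wz": 0},
    {"claw": 0.04,"dx": 0,"dy": 0,"dz": 0,"wx": 0,"wy": 0,"wz": 0},
    {"claw": 0.04,"dx": 0,"dy": 0,"dz": 0,"wx": 0,"wy": 0,"wz": 0},
    {"claw": 0.04,"dx": 0,"dy": 0,"dz": -0.03,"wx": 0,"wy": 0,"wz": 0},
    {"claw": 0.04,"dx": 0,"dy": 0,"dz": -0.03,"wx": 0,"wy": 0,"wz": 0},
    {"claw": 0.04,"dx": 0,"dy": 0,"dz": -0.05,"wx": 0,"wy": 0,"wz": 0},
    {"claw": 0.04,"dx": 0,"dy": 0,"dz": -0.05,"wx": 0,"wy": 0,"wz": 0},
    {"claw": 0.04,"dx": 0,"dy": 0,"dz": -0.04,"wx": 0,"wy": 0,"wz": 0},
    {"claw": 0.04,"dx": 0,"dy": 0,"dz": 0,"wx": 0,"wy": 0,"wz": 0}
  ]
}}

```text
t: 12.22
eef_pos: [0.4356, -0.1085, 0.3621]
tool_rot: [0.002, 0.671, 0.742, 0.003]
contact_force: [0.2, -0.3, -0.2]
gripper_width: 0.472
grasp_force: 0.0
```

Run:
```python
from h import *
o,im,d,W=snap("wrist","w5"); print(o["t"],o["eef_pos"],yang(o),o["contact_force"],np.array(o["q"]).round(2))
y=np.radians(5.52); gx=np.array([np.cos(y),np.sin(y)]);gy=np.array([-np.sin(y),np.cos(y)])
a,b=W[...,:2]@gx,W[...,:2]@gy
m=(W[...,2]>.165)&(W[...,2]<.185)&(abs(a-.4205)<.02); print("tile top n",m.sum(),"z",np.median(W[m][:,2]),"gx",np.percentile(a[m],[2,50,98]),"gy",b[m].min(),b[m].max())
m=(W[...,2]>.128)&(W[...,2]<.15)&(abs(a-.485)<.02)&(b>-.06)&(b<0); print("post",m.sum(),np.percentile(a[m],[2,50,98]),np.percentile(b[m],[2,50,98]))
```

```text
12.225 [ 0.43556214 -0.10850511  0.36214609] 5.758361496112777 [ 0.19849298 -0.25690162 -0.20217825] [-0.54 -0.04  0.64  1.96  0.03  1.21  0.19]
tile top n 982 z 0.174187025964407 gx [0.41795589 0.42204287 0.42549194] gy -0.22364681932604896 -0.07562712823642384
post 202 [0.47809227 0.48479167 0.49241445] [-0.04407857 -0.03684956 -0.02968853]
```

View pics/w5.png

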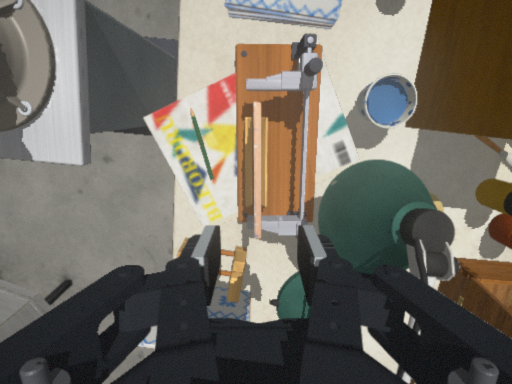

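The tile stands freely in the cradle at columns 254-262, rows 102-235, top at 174 mm, clear of the moving jaw (row 90) and the fixed jaw. The thumb post is at (312,65). Now I go behind the post with the fingers shut, so I can push it along the beam.

```bash
python3 -c "
from h import *
plan([(.4833,.0392,.36,5.55,4),(.4833,.0392,.13,5.55,7)],0)"
```

```text
[{"claw": 0.0, "dx": 0.035, "dy": 0.016, "dz": 0.0, "wx": 0.0, "wy": 0.0, "wz": 0.1}, {"claw": 0.0, "dx": 0.035, "dy": 0.016, "dz": 0.0, "wx": 0.0, "wy": 0.0, "wz": 0.1}, {"claw": 0.0, "dx": 0.035, "dy": 0.016, "dz": 0.0, "wx": 0.0, "wy": 0.0, "wz": 0.1}, {"claw": 0.0, "dx": 0.035, "dy": 0.016, "dz": 0.0, "wx": 0.0, "wy": 0.0, "wz": 0.1}, {"claw": 0.0, "dx": 0.0, "dy": 0.0, "dz": 0.033, "wx": 0.0, "wy": 0.0, "wz": -0.0}, {"claw": 0.0, "dx": 0.0, "dy": 0.0, "dz": 0.033, "wx": 0.0, "wy": 0.0, "wz": -0.0}, {"claw": 0.0, "dx": 0.0, "dy": 0.0, "dz": 0.033, "wx": 0.0, "wy": 0.0, "wz": -0.0}, {"claw": 0.0, "dx": 0.0, "dy": 0.0, "dz": 0.033, "wx": 0.0, "wy": 0.0, "wz": -0.0}, {"claw": 0.0, "dx": 0.0, "dy": 0.0, "dz": 0.033, "wx": 0.0, "wy": 0.0, "wz": -0.0}, {"claw": 0.0, "dx": 0.0, "dy": 0.0, "dz": 0.033, "wx": 0.0, "wy": 0.0, "wz": -0.0}, {"claw": 0.0, "dx": 0.0, "dy": 0.0, "dz": 0.033, "wx": 0.0, "wy": 0.0, "wz": -0.0}]
```

>>> {"method": "drive_tool", "body": {
  "increments": [
    {"claw": 0.0,"dx": 0.035,"dy": 0.016,"dz": 0.0,"wx": 0.0,"wy": 0.0,"wz": 0},
    {"claw": 0.0,"dx": 0.035,"dy": 0.016,"dz": 0.0,"wx": 0.0,"wy": 0.0,"wz": 0},
    {"claw": 0.0,"dx": 0.035,"dy": 0.016,"dz": 0.0,"wx": 0.0,"wy": 0.0,"wz": 0},
    {"claw": 0.0,"dx": 0.035,"dy": 0.016,"dz": 0.0,"wx": 0.0,"wy": 0.0,"wz": 0},
    {"claw": 0.0,"dx": 0.0,"dy": 0.0,"dz": 0.033,"wx": 0.0,"wy": 0.0,"wz": 0},
    {"claw": 0.0,"dx": 0.0,"dy": 0.0,"dz": 0.033,"wx": 0.0,"wy": 0.0,"wz": 0},
    {"claw": 0.0,"dx": 0.0,"dy": 0.0,"dz": 0.033,"wx": 0.0,"wy": 0.0,"wz": 0},
    {"claw": 0.0,"dx": 0.0,"dy": 0.0,"dz": 0.033,"wx": 0.0,"wy": 0.0,"wz": 0},
    {"claw": 0.0,"dx": 0.0,"dy": 0.0,"dz": 0.033,"wx": 0.0,"wy": 0.0,"wz": 0},
    {"claw": 0.0,"dx": 0,"dy": 0,"dz": 0,"wx": 0,"wy": 0,"wz": 0},
    {"claw": 0.0,"dx": 0,"dy": 0,"dz": 0,"wx": 0,"wy": 0,"wz": 0}
  ],
  "newtons": 20
}}

```text
t: 13.65
eef_pos: [0.4838, 0.0373, 0.1946]
tool_rot: [0.0, 0.671, 0.742, -0.0]
contact_force: [-0.1, 0.0, 0.0]
gripper_width: 0.001
grasp_force: 0.0
```

Run:
```python
from h import *
o=get_obs()
y=np.radians(5.52); gx=np.array([np.cos(y),np.sin(y)]);gy=np.array([-np.sin(y),np.cos(y)]); p=np.array(o["eef_pos"])
print(p,p[:2]@gx,p[:2]@gy,yang(o),rot(o)[:,2],o["contact_force"],o["gripper_width"])
```

```text
[0.48378329 0.03729098 0.19461091] 0.48512697112671577 -0.009418617133247903 5.729277713372845 [-1.91415777e-04 -3.32253732e-04 -9.99999926e-01] [-0.11211363  0.03555795  0.01290786] 0.0014961729064741265
```

>>> {"method": "drive_tool", "body": {
  "increments": [
    {"claw": 0.0,"dx": 0.003,"dy": 0,"dz": 0.02,"wx": 0,"wy": 0,"wz": 0},
    {"claw": 0.0,"dx": 0,"dy": 0,"dz": 0.02,"wx": 0,"wy": 0,"wz": 0},
    {"claw": 0.0,"dx": 0,"dy": 0,"dz": 0.012,"wx": 0,"wy": 0,"wz": 0},
    {"claw": 0.0,"dx": 0,"dy": 0,"dz": 0.01,"wx": 0,"wy": 0,"wz": 0},
    {"claw": 0.0,"dx": 0,"dy": 0,"dz": 0,"wx": 0,"wy": 0,"wz": 0},
    {"claw": 0.0,"dx": 0,"dy": 0,"dz": 0,"wx": 0,"wy": 0,"wz": 0}
  ]
}}

```text
t: 14.4
eef_pos: [0.4838, 0.0405, 0.1328]
tool_rot: [0.0, 0.671, 0.742, 0.0]
contact_force: [-0.1, 0.0, -0.5]
gripper_width: 0.002
grasp_force: 0.0
```

>>> {"method": "drive_tool", "body": {
  "increments": [
    {"claw": 0.0,"dx": -0.003,"dy": 0,"dz": 0,"wx": 0,"wy": 0,"wz": 0},
    {"claw": 0.0,"dx": -0.003,"dy": 0,"dz": 0,"wx": 0,"wy": 0,"wz": 0},
    {"claw": 0.0,"dx": -0.002,"dy": 0,"dz": 0,"wx": 0,"wy": 0,"wz": 0},
    {"claw": 0.0,"dx": -0.002,"dy": 0,"dz": 0,"wx": 0,"wy": 0,"wz": 0},
    {"claw": 0.0,"dx": -0.002,"dy": 0,"dz": 0,"wx": 0,"wy": 0,"wz": 0},
    {"claw": 0.0,"dx": -0.002,"dy": 0,"dz": 0,"wx": 0,"wy": 0,"wz": 0},
    {"claw": 0.0,"dx": 0,"dy": 0,"dz": 0,"wx": 0,"wy": 0,"wz": 0}
  ]
}}

```text
t: 15.28
eef_pos: [0.4848, 0.0266, 0.1323]
tool_rot: [-0.0, 0.671, 0.742, 0.0]
contact_force: [-0.3, 1.3, 0.2]
gripper_width: -0.0
grasp_force: 0.7
```

>>> {"method": "drive_tool", "body": {
  "increments": [
    {"claw": 0.0,"dx": -0.0015,"dy": 0,"dz": 0,"wx": 0,"wy": 0,"wz": 0},
    {"claw": 0.0,"dx": -0.0015,"dy": 0,"dz": 0,"wx": 0,"wy": 0,"wz": 0},
    {"claw": 0.0,"dx": -0.0015,"dy": 0,"dz": 0,"wx": 0,"wy": 0,"wz": 0},
    {"claw": 0.0,"dx": -0.0015,"dy": 0,"dz": 0,"wx": 0,"wy": 0,"wz": 0},
    {"claw": 0.0,"dx": -0.0015,"dy": 0,"dz": 0,"wx": 0,"wy": 0,"wz": 0},
    {"claw": 0.0,"dx": -0.0015,"dy": 0,"dz": 0,"wx": 0,"wy": 0,"wz": 0}
  ]
}}

```text
t: 16.02
eef_pos: [0.4857, 0.0175, 0.1323]
tool_rot: [-0.0, 0.671, 0.742, 0.0]
contact_force: [-0.6, 2.0, 2.4]
gripper_width: 0.0
grasp_force: 1.0
```

Run:
```python
from h import *
o,im,d,W=snap("wrist","w6"); p=np.array(o["eef_pos"]); print(p,o["contact_force"],yang(o))
```

```text
[0.48566538 0.01751629 0.13231062] [-0.57526854  2.04568587  2.36609874] 5.755061022554635
```

View pics/w6.png

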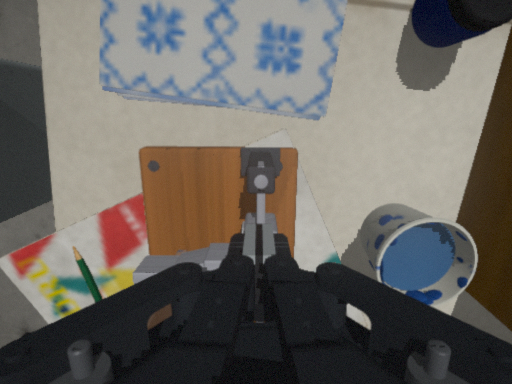

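The view shows the shut fingers behind the post at about (262,240), with the force reading the jaw's 2 N drag, so the jaw is sliding. I'll continue in small steps.

>>> {"method": "drive_tool", "body": {
  "increments": [
    {"claw": 0.0,"dx": -0.001,"dy": 0,"dz": 0,"wx": 0,"wy": 0,"wz": 0},
    {"claw": 0.0,"dx": -0.001,"dy": 0,"dz": 0,"wx": 0,"wy": 0,"wz": 0},
    {"claw": 0.0,"dx": -0.001,"dy": 0,"dz": 0,"wx": 0,"wy": 0,"wz": 0},
    {"claw": 0.0,"dx": -0.001,"dy": 0,"dz": 0,"wx": 0,"wy": 0,"wz": 0},
    {"claw": 0.0,"dx": -0.001,"dy": 0,"dz": 0,"wx": 0,"wy": 0,"wz": 0},
    {"claw": 0.0,"dx": -0.001,"dy": 0,"dz": 0,"wx": 0,"wy": 0,"wz": 0}
  ]
}}

```text
t: 16.82
eef_pos: [0.4862, 0.012, 0.1323]
tool_rot: [-0.0, 0.671, 0.742, 0.0]
contact_force: [-1.0, 3.6, 2.2]
gripper_width: -0.001
grasp_force: 2.0
```

>>> {"method": "drive_tool", "body": {
  "increments": [
    {"claw": 0.0,"dx": -0.001,"dy": 0,"dz": 0,"wx": 0,"wy": 0,"wz": 0},
    {"claw": 0.0,"dx": -0.001,"dy": 0,"dz": 0,"wx": 0,"wy": 0,"wz": 0}
  ]
}}

```text
t: 17.08
eef_pos: [0.4864, 0.0097, 0.1323]
tool_rot: [-0.0, 0.671, 0.742, -0.0]
contact_force: [-1.0, 3.7, 2.4]
gripper_width: 0.004
grasp_force: 2.0
```

>>> {"method": "drive_tool", "body": {
  "increments": [
    {"claw": 0.0,"dx": -0.0006,"dy": 0,"dz": 0,"wx": 0,"wy": 0,"wz": 0},
    {"claw": 0.0,"dx": -0.0006,"dy": 0,"dz": 0,"wx": 0,"wy": 0,"wz": 0}
  ]
}}

```text
t: 17.32
eef_pos: [0.4866, 0.0084, 0.1323]
tool_rot: [-0.0, 0.671, 0.742, -0.0]
contact_force: [-2.6, 3.7, 1.7]
gripper_width: -0.002
grasp_force: 2.0
```

>>> {"method": "drive_tool", "body": {
  "increments": [
    {"claw": 0.0,"dx": -0.0005,"dy": 0,"dz": 0,"wx": 0,"wy": 0,"wz": 0},
    {"claw": 0.0,"dx": -0.0005,"dy": 0,"dz": 0,"wx": 0,"wy": 0,"wz": 0}
  ]
}}

```text
t: 17.58
eef_pos: [0.4867, 0.0075, 0.1323]
tool_rot: [-0.0, 0.671, 0.742, 0.0]
contact_force: [-1.6, 4.5, 2.3]
gripper_width: -0.001
grasp_force: 2.0
```

>>> {"method": "drive_tool", "body": {
  "increments": [
    {"claw": 0.0,"dx": -0.0005,"dy": 0,"dz": 0,"wx": 0,"wy": 0,"wz": 0},
    {"claw": 0.0,"dx": 0,"dy": 0,"dz": 0,"wx": 0,"wy": 0,"wz": 0}
  ]
}}

```text
t: 17.82
eef_pos: [0.4867, 0.0069, 0.1323]
tool_rot: [0.0, 0.671, 0.742, -0.0]
contact_force: [-0.7, 4.1, 2.4]
gripper_width: -0.002
grasp_force: 1.8
```

Still in the sliding range (about 4 N), so I carry on in half-millimetre steps.

>>> {"method": "drive_tool", "body": {
  "increments": [
    {"claw": 0.0,"dx": -0.0005,"dy": 0,"dz": 0,"wx": 0,"wy": 0,"wz": 0},
    {"claw": 0.0,"dx": 0,"dy": 0,"dz": 0,"wx": 0,"wy": 0,"wz": 0}
  ]
}}

```text
t: 18.08
eef_pos: [0.4868, 0.0064, 0.1323]
tool_rot: [-0.0, 0.671, 0.742, -0.0]
contact_force: [-2.0, 3.0, 1.6]
gripper_width: 0.002
grasp_force: 1.8
```

>>> {"method": "drive_tool", "body": {
  "increments": [
    {"claw": 0.0,"dx": -0.0005,"dy": 0,"dz": 0,"wx": 0,"wy": 0,"wz": 0},
    {"claw": 0.0,"dx": 0,"dy": 0,"dz": 0,"wx": 0,"wy": 0,"wz": 0}
  ]
}}

```text
t: 18.32
eef_pos: [0.4868, 0.0059, 0.1323]
tool_rot: [-0.0, 0.671, 0.742, -0.0]
contact_force: [-2.0, 3.1, 1.2]
gripper_width: 0.001
grasp_force: 1.8
```

>>> {"method": "drive_tool", "body": {
  "increments": [
    {"claw": 0.0,"dx": -0.0005,"dy": 0,"dz": 0,"wx": 0,"wy": 0,"wz": 0},
    {"claw": 0.0,"dx": 0,"dy": 0,"dz": 0,"wx": 0,"wy": 0,"wz": 0}
  ]
}}

```text
t: 18.58
eef_pos: [0.4869, 0.0054, 0.1323]
tool_rot: [-0.0, 0.671, 0.742, -0.0]
contact_force: [-1.5, 4.1, 2.8]
gripper_width: -0.001
grasp_force: 1.8
```

>>> {"method": "drive_tool", "body": {
  "increments": [
    {"claw": 0.0,"dx": -0.0004,"dy": 0,"dz": 0,"wx": 0,"wy": 0,"wz": 0},
    {"claw": 0.0,"dx": 0,"dy": 0,"dz": 0,"wx": 0,"wy": 0,"wz": 0}
  ]
}}

```text
t: 18.82
eef_pos: [0.4869, 0.005, 0.1323]
tool_rot: [-0.0, 0.671, 0.742, -0.0]
contact_force: [-0.8, 4.3, 2.0]
gripper_width: -0.0
grasp_force: 1.9
```

>>> {"method": "drive_tool", "body": {
  "increments": [
    {"claw": 0.0,"dx": -0.0004,"dy": 0,"dz": 0,"wx": 0,"wy": 0,"wz": 0},
    {"claw": 0.0,"dx": 0,"dy": 0,"dz": 0,"wx": 0,"wy": 0,"wz": 0}
  ]
}}

```text
t: 19.08
eef_pos: [0.4869, 0.0047, 0.1323]
tool_rot: [-0.0, 0.671, 0.742, 0.0]
contact_force: [-1.6, 3.1, 0.8]
gripper_width: -0.004
grasp_force: 2.0
```

>>> {"method": "drive_tool", "body": {
  "increments": [
    {"claw": 0.0,"dx": -0.0004,"dy": 0,"dz": 0,"wx": 0,"wy": 0,"wz": 0},
    {"claw": 0.0,"dx": 0,"dy": 0,"dz": 0,"wx": 0,"wy": 0,"wz": 0}
  ]
}}

```text
t: 19.32
eef_pos: [0.4869, 0.0046, 0.1323]
tool_rot: [-0.0, 0.671, 0.742, 0.0]
contact_force: [-1.9, 5.7, 2.5]
gripper_width: 0.003
grasp_force: 2.5
```

>>> {"method": "drive_tool", "body": {
  "increments": [
    {"claw": 0.0,"dx": -0.0004,"dy": 0,"dz": 0,"wx": 0,"wy": 0,"wz": 0},
    {"claw": 0.0,"dx": 0,"dy": 0,"dz": 0,"wx": 0,"wy": 0,"wz": 0}
  ]
}}

```text
t: 19.58
eef_pos: [0.487, 0.0046, 0.1323]
tool_rot: [-0.0, 0.671, 0.742, 0.0]
contact_force: [-2.0, 5.4, 2.6]
gripper_width: -0.0
grasp_force: 3.1
```

>>> {"method": "drive_tool", "body": {
  "increments": [
    {"claw": 0.0,"dx": -0.0004,"dy": 0,"dz": 0,"wx": 0,"wy": 0,"wz": 0},
    {"claw": 0.0,"dx": 0,"dy": 0,"dz": 0,"wx": 0,"wy": 0,"wz": 0}
  ]
}}

```text
t: 19.82
eef_pos: [0.487, 0.0045, 0.1323]
tool_rot: [-0.001, 0.67, 0.742, 0.0]
contact_force: [-2.5, 6.8, 2.7]
gripper_width: 0.002
grasp_force: 3.6
```

The TCP has stopped while the force rises to about 7 N, so the tile is nipped. I hold briefly, then back off gently.

>>> {"method": "drive_tool", "body": {
  "increments": [
    {"claw": 0.0,"dx": 0,"dy": 0,"dz": 0,"wx": 0,"wy": 0,"wz": 0},
    {"claw": 0.0,"dx": 0,"dy": 0,"dz": 0,"wx": 0,"wy": 0,"wz": 0},
    {"claw": 0.0,"dx": 0,"dy": 0,"dz": 0,"wx": 0,"wy": 0,"wz": 0}
  ]
}}

```text
t: 20.2
eef_pos: [0.487, 0.0046, 0.1323]
tool_rot: [-0.001, 0.67, 0.742, 0.0]
contact_force: [-1.4, 7.0, 3.1]
gripper_width: 0.001
grasp_force: 3.6
```

>>> {"method": "drive_tool", "body": {
  "increments": [
    {"claw": 0.0,"dx": 0.0005,"dy": 0,"dz": 0,"wx": 0,"wy": 0,"wz": 0},
    {"claw": 0.0,"dx": 0.001,"dy": 0,"dz": 0,"wx": 0,"wy": 0,"wz": 0},
    {"claw": 0.0,"dx": 0.002,"dy": 0,"dz": 0,"wx": 0,"wy": 0,"wz": 0},
    {"claw": 0.0,"dx": 0.004,"dy": 0,"dz": 0,"wx": 0,"wy": 0,"wz": 0},
    {"claw": 0.0,"dx": 0.006,"dy": 0,"dz": 0,"wx": 0,"wy": 0,"wz": 0},
    {"claw": 0.0,"dx": 0.006,"dy": 0,"dz": -0.01,"wx": 0,"wy": 0,"wz": 0},
    {"claw": 0.0,"dx": 0,"dy": 0,"dz": -0.04,"wx": 0,"wy": 0,"wz": 0},
    {"claw": 0.0,"dx": 0,"dy": 0,"dz": -0.05,"wx": 0,"wy": 0,"wz": 0},
    {"claw": 0.0,"dx": 0,"dy": 0,"dz": -0.05,"wx": 0,"wy": 0,"wz": 0},
    {"claw": 0.0,"dx": 0,"dy": 0,"dz": -0.05,"wx": 0,"wy": 0,"wz": 0},
    {"claw": 0.0,"dx": -0.04,"dy": -0.01,"dz": 0,"wx": 0,"wy": 0,"wz": 0},
    {"claw": 0.0,"dx": -0.04,"dy": -0.01,"dz": 0,"wx": 0,"wy": 0,"wz": 0},
    {"claw": 0.0,"dx": 0,"dy": 0,"dz": 0,"wx": 0,"wy": 0,"wz": 0},
    {"claw": 0.0,"dx": 0,"dy": 0,"dz": 0,"wx": 0,"wy": 0,"wz": 0}
  ]
}}

```text
t: 21.95
eef_pos: [0.4733, -0.058, 0.3326]
tool_rot: [-0.0, 0.671, 0.742, 0.0]
contact_force: [-0.6, -0.0, -0.9]
gripper_width: -0.002
grasp_force: 0.0
```

Run:
```python
from h import *
o,im,d,W=snap("wrist","w7"); print(o["t"],o["eef_pos"],o["contact_force"])
y=np.radians(5.52); gx=np.array([np.cos(y),np.sin(y)]);gy=np.array([-np.sin(y),np.cos(y)])
a,b=W[...,:2]@gx,W[...,:2]@gy
m=(W[...,2]>.165)&(W[...,2]<.185)&(abs(a-.4205)<.02)&(b<0); print("tile z",np.median(W[m][:,2]),"gx",np.percentile(a[m],[2,50,98]),"gy",b[m].min(),b[m].max())
m=(W[...,2]>.128)&(W[...,2]<.15)&(abs(a-.485)<.02)&(b>-.1)&(b<-.03); print("post",m.sum(),np.median(b[m]),"face expected",np.median(b[m])-.023)
m=(W[...,2]>.088)&(W[...,2]<.097)&(a>.415-.02)&(a<.465)&(b>-.1)&(b<-.04)
for lo in np.arange(.4,.465,.01):
    s=m&(a>lo)&(a<lo+.01); print(round(lo,2),s.sum(),b[s].min() if s.any() else None)
```

```text
21.95 [ 0.47330968 -0.05799111  0.33263653] [-0.60882007 -0.04526594 -0.93430698]
tile z 0.1740204617976572 gx [0.417666   0.42177537 0.42532175] gy -0.19846790747356555 -0.08422325269378034
post 189 -0.06089768165968932 face expected -0.08389768165968932
0.4 20 -0.08364310077418903
0.41 96 -0.08451762477659834
0.42 103 -0.09962650815284164
0.43 102 -0.08355462802374289
0.44 136 -0.08365201261931463
0.45 140 -0.0836852704390009
0.46 72 -0.08326593158134188
```

View pics/w7.png

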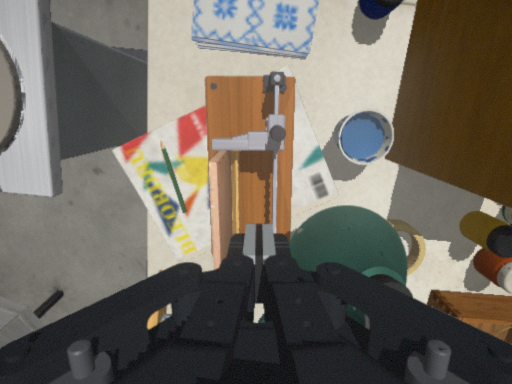

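The tile stands upright with the moving jaw's face flush against its left end at (222,150). The face depth is uniform across the jaw (-83.3 to -83.7 mm), so it is square. I'm handing in.

```bash
python3 -c "
from station import *
print(hand_in())"
```

```text
the job is handed in; nothing more can be done
None
```

I moved the near-slot tile to the gauge cradle, nipped it lightly between both jaws and handed in at about 22 s. The moving jaw looked square to the beam. The hand-in returned no verdict, and I could not measure the jaw contact forces after letting go.

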